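# Prove the chamfered forming punch in the collet block and rack it

## Robot

A 6-joint arm with a two-finger parallel gripper is mounted at the origin on the work surface. World frame = base frame: x ahead of the robot, y to its left, z up, the work surface at z = 0. Lengths are in m, angles in degrees, forces in N, time in s.
With the tool pointing down it reaches from about 0.4 to 0.825 m from the base axis. Payload 7 kg.
Tool frame: the origin (TCP) lies midway between the tips of the shut fingers; the grasp point (between the pads) lies 19 mm behind it; z points along the fingers, y is the line along which they close (so a half turn about z gives the same grasp; the last joint's range is limited). The gripper opens to 88 mm and grips with 3 to 60 N. Pads are 19 mm wide; open, the fingers measure 130 mm over their backs; the gripper's body (78 mm by 193 mm) begins 47 mm behind the grasp point.
Start: joints at [16.507, 20.546, 0.682, 0, -70.136, -16.507], TCP at [0.675, -0, 0.227] pointing down, gripper open.
Joint ranges: [-176.03, 176.03], [-82.01, 121.73], [-58.28, 71.71], [-173.87, 95.51], [-174.79, -0.11], [-173.66, 173.66]. Speed limits (degrees/s): [136.94, 136.94, 172.46, 180, 180, 180].

## Interface

Orientations are given as [roll, pitch, yaw] about the fixed x, y, z axes, in that order (R = Rz(yaw) Ry(pitch) Rx(roll)).
In Python, from plant import ctrl gives the robot as it stands. The module is installed in compiled form; this text tells all that it offers.
- The arm moves only by the tool play_rows, never from a script. Its argument "commands" is a list that holds one entry, the list of rows, each a list of 7 numbers: the turn, a rotation vector about the tool's x, y, z in rad, then the shift along the tool's x, y, z in cm, then the finger opening in cm, from 0 to 8.76. In form: [[[ax, ay, az, x, y, z, grip], ...]]. A call has 1 to 8 rows; each row is the pose to reach, as a shift and turn from the pose commanded when the call began, along the tool's axes at that moment; what a row does not reach only later rows make up. A row lasts 1/12 s, in which the tool goes at most 41.7 mm and 7.16 degrees, less where a joint would pass 70% of its speed; a pose out of reach is approached as far as the arm can. A call with a gripper value outside its range is refused whole. The fingers move at their own pace and stop on an object; the grip force is fixed at half the most. Time passes only in rows, so rows that repeat a pose let the fingers close. It gives the time, the measured TCP pose, the force, the opening and the grip force at its end, in the units of the state.
- ctrl.get_obs(): the state, without advancing time (a new reading comes with each control period).
- ctrl.snapshot(name): name is "scene" or "side" or "wrist"; returns a dict with "color" (480x640x3 uint8, red, green, blue), "camera_matrix" (3x3 intrinsics, pixels), "k1" (the pictures are not rectified: a ray, as slopes to the right and down, at radius r is drawn at 1 + k1 r^2 times it, then the intrinsics apply), "origin" and "rotation" of the camera in the world; the wrist camera has in their place "hand_eye" (4x4, takes a point from camera to tool coordinates, whose origin is the TCP and whose axes are the flange's). Camera axes: x right, y down, z forward; pixel columns grow to the right and rows downward; lengths in m; the calibration is good to about 2 mm. A picture is of the moment at which its call begins: read the wrist's pose just before it. There is no depth.
- ctrl.close_job(): hands the job in; it is judged then, once.
Trained networks look in a picture, given as the dict that the camera call returned (one of the last four; its "shot" number tells which), for a name from the list of things; names that differ only in an ending like _2 or _b are one class to them, and where a whole thing is asked for, a point or a joint stands for the part that bears it (a point fixed in the world has none). Each returns a list of dicts, best first, with "conf" (0 to 1); they miss things now and then, are a little off and sometimes report something else, mostly with a low value. They report only what shows in the picture. A call takes as long as a camera call. They do not tell look-alikes from the thing itself.
- ctrl.find_in(picture, name): "bbox" ([left, top, width, height] in pixels, round what is visible of it).
The state is a dict: "clock": time; "joint_pos": joint angles; "qvel": joint speeds; "tau": joint torques, N m; "tool_pos": TCP position; "orientation": TCP orientation; "force": force on the tool from outside, world axes, zero at the start; "moment": the same for the moment, N m; "opening": finger opening in m; "gripper_force": force on a finger pad.
Only numpy, scipy, OpenCV 4.12 (cv2) and the standard library are available. Lean on these libraries where they do the work, as an engineer would, in place of code of your own. Each camera call takes 0.05 s, during which the arm holds its last target. There are 200 camera calls.

## Task

One of the two wooden punches standing on the white soldering board has a chamfered foot, the other a square foot. Take the chamfered one, lower it upright into the big bore of the steel collet block until you feel its chamfer sink in and seat, then lift it out and stand it upright, chamfered foot down like its neighbours, on the cork pad of the rack's only empty pocket and let go. Leave the square-footed punch standing where it is.

Things in the scene. Friction and masses are not known exactly. Their poses are not given: they have to be found in the camera images.
- punch: chamfered hardwood punch: round, 40 mm diameter, 100 mm tall, 0.12 kg, upright on the white board (12 mm thick). Its lowest 28 mm is a long chamfer narrowing to a flat foot 18 mm wide; top 5 mm bevelled. Origin: centre of the foot; z up along the punch. Grip its sides from above in any direction; nothing taller than 50 mm within 80 mm of its axis
- square_punch: the punch to leave alone: same wood, diameter and height, but a square foot (full 40 mm wide, no chamfer). Upright on the same board, 120 to 175 mm from the other, on either side of it. Origin: centre of the foot; z up
- block: fixed steel block, 124 x 90 mm (its x, y), 45 mm high, left or right of the board. Origin: centre of the underside. Big bore at its centre: vertical, 34 mm diameter, 35 mm deep, mouth 45 mm above the origin (three smaller bores, 11 to 16 mm, unused). The chamfered foot sinks about 20 mm before it seats on the rim, 2.5 mm less per mm off-centre; a square foot cannot enter
- pad: cork pad, fixed, 44 mm diameter, 2 mm thick, on the floor of the rack's empty pocket, across the board from the block. Origin: centre of its underside; x runs along the row of three pockets (65 mm pitch, 58 x 60 mm inside, 6 mm walls rising 39 mm above the origin). The others hold loose chamfered punches, foot down: close the fingers across the row (pad's y), where nothing tops the walls
Mind the look-alikes: they are no part of the job. Leave any orange or pink look-alike of the punch alone.

How it is judged:
By the outcome, as a careful person would: the job done as asked, in the order asked, and still so for the second after the job is handed in, with the robot touching nothing.
It also fails if it takes over 48 s, if anything falls off the work surface, if the arm or the gripper's body presses on something with over 40 N, if the wrist force passes 120 N, or if a joint passes its speed limit or range.

## Working session

There is one attempt and no reset: what is moved stays moved. The work goes in short steps, Python scripts to look and compute and a tool call to move; the robot and the scene stay as the last step left them, time stands still between calls to the robot, and variables do not carry over. Pictures are saved under pics/ and viewed, at most 10 in all, crops included, and the job is handed in when it is done.

Besides the shell and the picture viewer there is one more tool, called after "Emit:" as name(argument=value, ...), one argument or row to a line, values as JSON. play_rows: Moves the arm, as the interface text tells. Its arguments: {"type":"object","properties":{"commands":{"type":"array","items":{"type":"array","items":{"type":"array","items":{"type":"number"}}}}},"required":["commands"]}

```bash
mkdir -p pics; cat > h.py <<'E'
import numpy as np, cv2
from scipy.spatial.transform import Rotation as Ro
from plant import ctrl
def cam(p,obs=None):
    if 'origin' in p: return np.array(p['origin']),np.array(p['rotation'])
    R=Ro.from_euler('xyz',obs['orientation'],degrees=True).as_matrix(); t=np.array(obs['tool_pos'])
    H=np.array(p['hand_eye']); return R@H[:3,3]+t, R@H[:3,:3]
def dist(p): return np.array([p['k1'],0,0,0],float)
def pix2w(p,uv,z,obs=None):
    o,R=cam(p,obs); uv=np.array(uv,float).reshape(-1,1,2)
    n=cv2.undistortPoints(uv,np.array(p['camera_matrix'],float),dist(p)).reshape(-1,2)
    d=np.c_[n,np.ones(len(n))]@R.T; s=(z-o[2])/d[:,2]; return o+d*s[:,None]
def w2pix(p,X,obs=None):
    o,R=cam(p,obs); Xc=(np.array(X,float).reshape(-1,3)-o)@R
    return cv2.projectPoints(Xc,np.zeros(3),np.zeros(3),np.array(p['camera_matrix'],float),dist(p))[0].reshape(-1,2)
def snap(n,f):
    o=ctrl.get_obs(); p=ctrl.snapshot(n); cv2.imwrite(f'pics/{f}.png',p['color'][:,:,::-1]); return p,o
E
python3 - <<'E'
from h import *
np.set_printoptions(precision=4,suppress=True)
print(ctrl.get_obs())
for n in ['scene','side']:
    p,o=snap(n,n+'0'); print(n,p['origin'],p['rotation'],p['k1'])
    for k in ['punch','square_punch','block','pad']:
        print(k,[(np.round(d['bbox']).tolist(),round(d['conf'],2)) for d in ctrl.find_in(p,k)])
p,o=snap('wrist','wrist0'); print(p['hand_eye'])
cv2.imwrite('pics/a.png',cv2.resize(np.hstack([p['color']]),None,fx=1,fy=1)[:,:,::-1])
E
```

```text
{'clock': 0.0, 'joint_pos': array([ 16.5058,  20.5906,   0.6321,  -0.0208, -70.1344, -16.5075]), 'qvel': array([-0.021 , -0.0003,  0.0035,  0.0258,  0.0261,  0.0654]), 'tau': array([ -0.0008, -58.2727,  29.3058,   6.9975,   0.0069,  -0.0002]), 'tool_pos': array([ 0.6745, -0.    ,  0.2256]), 'orientation': array([179.9054,  -0.0076, -90.0089]), 'force': array([ 0.0739, -0.3709,  0.2672]), 'moment': array([-0.045 , -0.0415,  0.0323]), 'gripper_force': 0.0, 'opening': 0.08768019431252866}
scene [1.2642 0.0025 0.7552] [-135.8667   -0.9099   89.8775] -0.09299980555293173
punch [([381.0, 180.0, 21.0, 37.0], 0.98), ([394.0, 233.0, 22.0, 40.0], 0.78), ([287.0, 253.0, 23.0, 42.0], 0.67), ([340.0, 209.0, 24.0, 48.0], 0.62), ([348.0, 179.0, 18.0, 39.0], 0.59)]
square_punch [([267.0, 199.0, 24.0, 46.0], 0.67)]
block [([415.0, 205.0, 58.0, 52.0], 0.88)]
pad [([169.0, 215.0, 8.0, 0.0], 0.52)]
side [ 0.2893 -0.6741  0.7735] [-135.2901    0.3946  -23.8711] -0.10135466572992517
punch [([290.0, 144.0, 23.0, 32.0], 0.96), ([223.0, 166.0, 17.0, 27.0], 0.92), ([227.0, 190.0, 23.0, 50.0], 0.79), ([296.0, 175.0, 20.0, 43.0], 0.72), ([368.0, 196.0, 21.0, 48.0], 0.69), ([213.0, 136.0, 69.0, 48.0], 0.21)]
square_punch [([314.0, 230.0, 22.0, 50.0], 0.92)]
block [([214.0, 137.0, 67.0, 46.0], 0.59)]
pad [([335.0, 395.0, 26.0, 25.0], 0.62)]
[[-0.0001 -0.9543 -0.2989  0.0811]
 [ 1.     -0.0002  0.0001 -0.0002]
 [-0.0002 -0.2989  0.9543 -0.1595]
 [ 0.      0.      0.      1.    ]]
```

View pics/scene0.png

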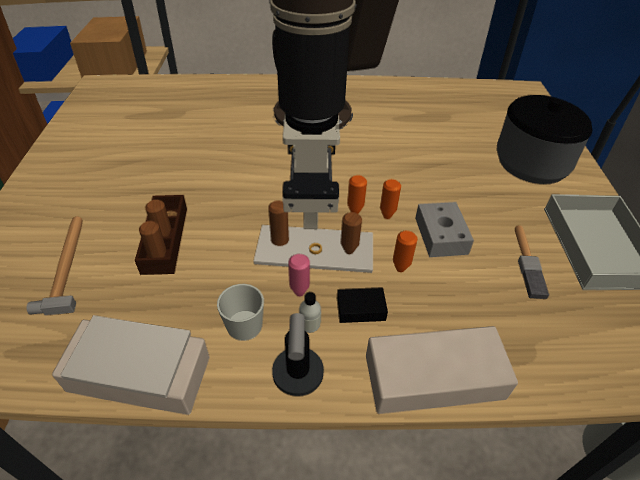

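View pics/side0.png

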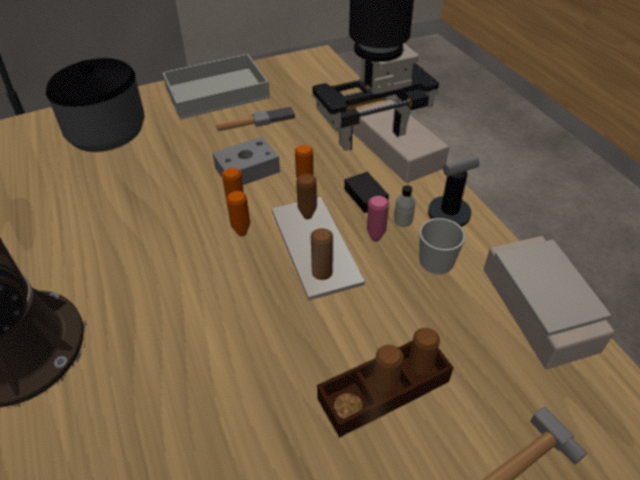

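Scene view: the brown punches on the white board are at (351,233), with a foot that narrows, and at (279,223), with a square foot. The three orange ones (357,195), (391,198) and (404,250) and the pink one (299,274) are look-alikes. The block is at (445,228). The rack's empty pocket is at about (170,215) in scene and (348,405) in side, on the robot's side of the rack. (351,233) is the one that fits; I'll confirm it in a crop.

```bash
sed -i "s/np.array(p\['rotation'\])/(lambda r: Ro.from_euler('xyz',r,degrees=True).as_matrix() if r.size==3 else r)(np.array(p['rotation'],float))/" h.py
python3 - <<'E'
from h import *
np.set_printoptions(precision=4,suppress=True)
s,o=snap('scene','s1'); d,_=snap('side','d1')
def mid(b): return [b[0]+b[2]/2,b[1]+b[3]/2]
def show(k):
    for p,n in((s,'scene'),(d,'side')):
        for f in ctrl.find_in(p,k):
            b=f['bbox']; print(k,n,np.round(b,1),round(f['conf'],2),'top@z.112',pix2w(p,[b[0]+b[2]/2,b[1]+b[3]*.16],.112)[0][:2],'mid@.06',pix2w(p,mid(b),.06)[0][:2])
show('punch');show('square_punch')
# triangulate chamfered: axis fit via vertical mid
for n,uv,z in[('block bore scene',(445,222),.045),('board TL',(260,227),.012)]: print(n,pix2w(s,uv,z))
for n,uv,z in[('bore side',(246,155),.045),('pad side',(348,404),.004)]: print(n,pix2w(d,uv,z))
a=cv2.resize(s['color'][180:280,240:420],None,fx=4,fy=4,interpolation=3)
b=cv2.resize(d['color'][140:300,200:400],None,fx=2.5,fy=2.5,interpolation=3)
im=np.zeros((600,800,3),np.uint8); im[:400,:720]=a; 
cv2.imwrite('pics/c1.png',np.vstack([cv2.resize(a,(600,333)),np.pad(cv2.resize(b,(330,264)),((0,0),(0,270),(0,0)))])[:,:,::-1])
E
```

```text
punch scene [286.5 253.1  20.1  41.6] 0.96 top@z.112 [ 0.696  -0.0246] mid@.06 [ 0.6861 -0.0258]
punch scene [394.4 232.   23.6  42.7] 0.81 top@z.112 [0.6405 0.1827] mid@.06 [0.6306 0.1919]
punch scene [342.5 209.5  21.4  44. ] 0.8 top@z.112 [0.5801 0.0846] mid@.06 [0.5703 0.0887]
punch scene [347.  179.3  21.3  34.5] 0.71 top@z.112 [0.481  0.0996] mid@.06 [0.4591 0.1049]
punch scene [268.2 199.5  20.9  48. ] 0.67 top@z.112 [ 0.5547 -0.065 ] mid@.06 [ 0.5486 -0.0676]
punch scene [380.  179.6  21.8  36.9] 0.64 top@z.112 [0.4818 0.171 ] mid@.06 [0.4628 0.1797]
punch side [289.8 146.1  23.1  30.3] 0.91 top@z.112 [0.6074 0.1667] mid@.06 [0.6185 0.1985]
punch side [225.9 190.2  21.9  47.6] 0.76 top@z.112 [0.4439 0.0823] mid@.06 [0.4417 0.0962]
punch side [223.  166.   17.5  30.1] 0.75 top@z.112 [0.4587 0.1635] mid@.06 [0.4621 0.1966]
punch side [294.6 173.8  23.1  41.7] 0.73 top@z.112 [0.5801 0.0755] mid@.06 [0.5859 0.0933]
punch side [367.8 197.2  17.5  44.9] 0.65 top@z.112 [ 0.6708 -0.0403] mid@.06 [ 0.6804 -0.029 ]
square_punch scene [271.  197.4  18.4  48.2] 0.97 top@z.112 [ 0.5484 -0.0622] mid@.06 [ 0.5424 -0.0646]
square_punch side [313.5 227.8  19.3  54.5] 0.72 top@z.112 [ 0.5489 -0.0755] mid@.06 [ 0.5505 -0.071 ]
block bore scene [[0.5229 0.2946 0.045 ]]
board TL [[ 0.511  -0.1135  0.012 ]]
bore side [[0.5216 0.2895 0.045 ]]
pad side [[ 0.4797 -0.3245  0.004 ]]
```

View pics/c1.png

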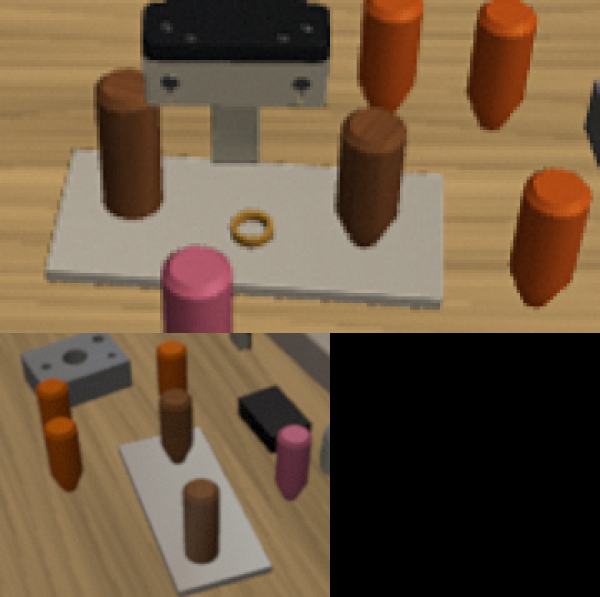

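The crop confirms it: the right-hand brown punch (scene 351,233) tapers to a narrow foot, at about world (0.578, 0.083). The left one is square-footed. Next I'll survey with the wrist camera, starting with the pad.

Emit:
play_rows(
  commands=[
    [[0, 0, 0, 4, 2.4, 0, 8.7], [0, 0, 0, 8, 4.8, 0, 8.7], [0, 0, 0, 11.5, 6.9, 0, 8.7], [0, 0, 0, 15, 9, 0, 8.7], [0, 0, 0, 18.5, 11.1, 0, 8.7], [0, 0, 0, 22, 13.2, 0, 8.7], [0, 0, 0, 25.5, 15.3, 0, 8.7], [0, 0, 0, 29, 17.4, 0, 8.7]],
  ],
)

```text
clock: 1.52
tool_pos: [0.5022, -0.2872, 0.227]
orientation: [-180.0, -0.0, -90.0]
force: [0.7, 0.1, -0.8]
opening: 0.0871
gripper_force: 0.0
```

Emit:
play_rows(
  commands=[
    [[0, 0, 0, 3.0, 2.1, 0, 8.7], [0, 0, 0, 3.5, 2.1, 0, 8.7], [0, 0, 0, 3.5, 2.1, 0, 8.7], [0, 0, 0, 3.5, 2.1, 0, 8.7]],
  ],
)

```text
clock: 1.85
tool_pos: [0.4825, -0.3211, 0.2266]
orientation: [-180.0, 0.0, -90.1]
force: [-0.0, 0.2, 0.0]
opening: 0.0872
gripper_force: 0.0
```

```bash
cat > w.py <<'E'
from h import *
import sys,pickle
np.set_printoptions(precision=4,suppress=True)
p,o=snap('wrist',sys.argv[1]); print(o['tool_pos'],o['orientation'],o['clock'],o['force'])
pickle.dump((p,o),open(sys.argv[1]+'.pkl','wb'))
for k in sys.argv[2:]:
    for f in ctrl.find_in(p,k):
        b=f['bbox']; print(k,np.round(b,1),round(f['conf'],2))
E
python3 w.py wpad pad punch
```

```text
[ 0.4825 -0.3211  0.2266] [-179.9824    0.0018  -90.0748] 1.85 [-0.0195  0.1945  0.0267]
pad [307.9 185.4  36.8  31. ] 0.81
```

View pics/wpad.png

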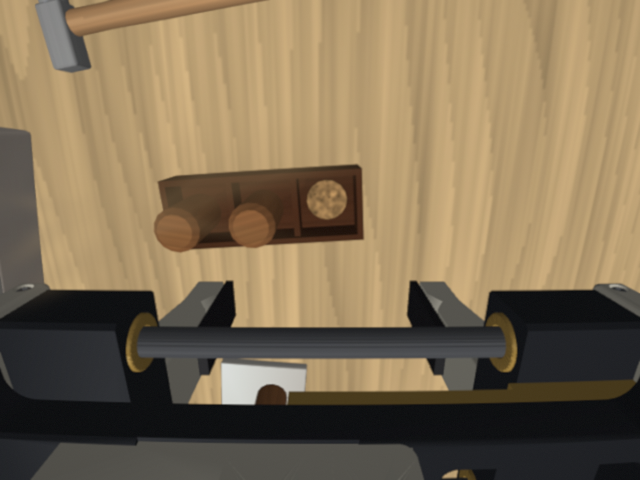

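Pad at (327,200) in the wrist view, in the right-hand pocket. The row runs left, with neighbours' tops at (178,230) and (252,226). I'll refine this numerically while moving on to the block.

```bash
python3 - <<'E'
from h import *
import pickle
np.set_printoptions(precision=4,suppress=True)
p,o=pickle.load(open('wpad.pkl','rb'))
def blob(p,x0,y0,x1,y1,cond):
    c=p['color'][y0:y1,x0:x1].astype(int); m=cond(c).astype(np.uint8); m=cv2.morphologyEx(m,cv2.MORPH_CLOSE,np.ones((5,5)))
    cs,_=cv2.findContours(m,0,2); k=max(cs,key=cv2.contourArea); h=cv2.convexHull(k); (cx,cy),ax,an=cv2.fitEllipse(h); return (cx+x0,cy+y0),ax
c=p['color']; print(c[200,327],c[225,310],c[200,265])
cond=lambda c:(c[:,:,1]>75)&(c.sum(2)>230)
e=blob(p,303,176,350,226,cond); print(e)
d,_=snap('side','d2'); print(d['color'][404,348],d['color'][390,330])
e2=blob(d,330,390,366,420,cond); print(e2)
for z in(.002,.004,.006,.008,.01): print(z,pix2w(p,e[0],z,o)[0],pix2w(d,e2[0],z)[0])
for z in (.041,.045): 
  for a,b in (((162,180),(360,166)),((200,247),(362,239))):
    A,B=pix2w(p,[a,b],z,o); print(z,A,B,np.degrees(np.arctan2(*(A-B)[[1,0]])),np.linalg.norm(A-B))
E
```

```text
[152 118  77] [73 44 28] [74 52 32]
((326.52503776550293, 199.22637557983398), (39.19593811035156, 39.704925537109375))
[122  90  56] [29 17 16]
((347.0448703765869, 405.88754081726074), (24.749103546142578, 26.89002227783203))
0.002 [ 0.4765 -0.3268  0.002 ] [ 0.4775 -0.3259  0.002 ]
0.004 [ 0.4766 -0.3272  0.004 ] [ 0.477  -0.3268  0.004 ]
0.006 [ 0.4766 -0.3276  0.006 ] [ 0.4765 -0.3277  0.006 ]
0.008 [ 0.4766 -0.328   0.008 ] [ 0.476  -0.3286  0.008 ]
0.01 [ 0.4767 -0.3284  0.01  ] [ 0.4756 -0.3295  0.01  ]
0.041 [ 0.6407 -0.3544  0.041 ] [ 0.4446 -0.3673  0.041 ] 3.7499618666047536 0.1964891910825624
0.041 [ 0.6097 -0.2841  0.041 ] [ 0.4402 -0.2926  0.041 ] 2.8973169681847875 0.16969518928901844
0.045 [ 0.6389 -0.355   0.045 ] [ 0.4451 -0.3677  0.045 ] 3.7499618666047536 0.19421207288436318
0.045 [ 0.6082 -0.2854  0.045 ] [ 0.4407 -0.2939  0.045 ] 2.8973169681847843 0.16772858745434285
```

Emit:
play_rows(
  commands=[
    [[0, 0, 0, -4, -0.3, 0, 8.7], [0, 0, 0, -8, -0.6, 0, 8.7], [0, 0, 0, -12, -0.9, 0, 8.7], [0, 0, 0, -16, -1.2, 0, 8.7], [0, 0, 0, -20, -1.5, 0, 8.7], [0, 0, 0, -24, -1.8, 0, 8.7], [0, 0, 0, -28, -2.1, 0, 8.7], [0, 0, 0, -32, -2.4, 0, 8.7]],
  ],
)

```text
clock: 2.72
tool_pos: [0.5063, 0.0022, 0.2269]
orientation: [-180.0, 0.0, -89.9]
force: [1.2, -0.2, -0.6]
opening: 0.087
gripper_force: 0.0
```

Emit:
play_rows(
  commands=[
    [[0, 0, 0, -4, -0.3, 0, 8.7], [0, 0, 0, -8, -0.6, 0, 8.7], [0, 0, 0, -12, -0.9, 0, 8.7], [0, 0, 0, -16, -1.2, 0, 8.7], [0, 0, 0, -20, -1.5, 0, 8.7], [0, 0, 0, -24, -1.5, 0, 8.7], [0, 0, 0, -26, -1.5, 0, 8.7], [0, 0, 0, -26, -1.5, 0, 8.7]],
  ],
)

```text
clock: 3.38
tool_pos: [0.5209, 0.2643, 0.2259]
orientation: [180.0, -0.0, -89.7]
force: [0.8, -0.3, -0.0]
opening: 0.0868
gripper_force: 0.0
```

Emit:
play_rows(
  commands=[
    [[0, 0, 0, 0, 0, 0, 8.7], [0, 0, 0, 0, 0, 0, 8.7]],
  ],
)

```text
clock: 3.55
tool_pos: [0.5209, 0.2596, 0.2263]
orientation: [180.0, -0.0, -89.9]
force: [-0.5, 0.4, 0.6]
opening: 0.0868
gripper_force: 0.0
```

```bash
python3 w.py wblk block punch
```

```text
[0.5209 0.2596 0.2263] [179.9723  -0.0266 -89.9115] 3.55 [-0.508   0.4299  0.6389]
block [257.9 193.5 124.   95.7] 0.69
punch [176.5 115.3  64.   52.2] 0.91
punch [380.5   0.   70.9  68.1] 0.9
punch [208.2   0.   68.6  41.3] 0.78
punch [366.4 105.2  61.1  43.7] 0.61
```

View pics/wblk.png

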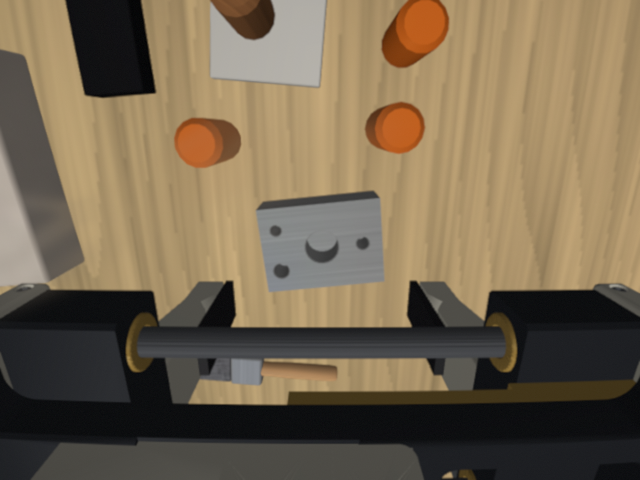

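Block top-face corners are at about (258,209), (379,198), (384,282) and (268,291), with the bore at (322,247). Computing the bore centre, then on to view the punch.

```bash
python3 - <<'E'
from h import *
import pickle
np.set_printoptions(precision=4,suppress=True)
p,o=pickle.load(open('wblk.pkl','rb'))
g=cv2.cvtColor(p['color'],cv2.COLOR_RGB2GRAY); hsv=cv2.cvtColor(p['color'],cv2.COLOR_RGB2HSV)
x0,y0=245,185
m=((hsv[...,1]<45)&(g>95)).astype(np.uint8)[y0:300,x0:400]
cs,_=cv2.findContours(cv2.morphologyEx(m,cv2.MORPH_CLOSE,np.ones((3,3))),0,1); k=max(cs,key=cv2.contourArea); h=cv2.convexHull(k)
q=cv2.approxPolyDP(h,6,True).reshape(-1,2)+[x0,y0]; print('quad',q.tolist())
r=cv2.minAreaRect(k); print(r)
if len(q)==4:
    W=pix2w(p,q.astype(float),.045,o)[:,:2]; print(W,W.mean(0),np.linalg.norm(np.diff(np.r_[W,W[:1]],axis=0),axis=1))
# bore: dark or differing pixels
b=g[225:270,298:348]; print(b[::3,::3])
E
```

```text
quad [[379, 198], [382, 281], [269, 291], [257, 209]]
((76.22993469238281, 59.85444641113281), (83.41844940185547, 124.11078643798828), 84.6290054321289)
[[0.4637 0.2439]
 [0.4559 0.3334]
 [0.5768 0.3452]
 [0.5849 0.2552]] [0.5203 0.2944] [0.0898 0.1215 0.0904 0.1217]
[[135 134 135 136 135 135 136 136 136 136 135 135 135 135 134 134 133]
 [136 136 137 136 135 135 135 134 134 133 133 134 135 134 135 135 134]
 [135 136 137 137 137 136 134 136 136 137 135 136 136 136 135 136 136]
 [138 138 137 137 131 135 137 136 135 135 135 134 138 138 137 137 135]
 [141 143 143 136 135 135 136 135 136 135 136 135 135 130 131 132 132]
 [134 135 134 118 137 136 136 135 135 135 133 134 135 113 133 133 133]
 [135 135 128  77 136 137 138 138 137 137 136 136 126  83 134 135 134]
 [134 135 122  67 102 139 138 139 139 139 140 137  73  71 134 134 133]
 [136 136 125  67  67  89 128 134 134 131 115  69  56  74 135 137 136]
 [135 135 135  77  67  66  65  69  68  62  58  57  55  95 134 133 132]
 [136 136 136 112  68  66  65  64  61  58  58  56  65 127 135 135 134]
 [137 136 136 136 100  68  65  64  61  58  56  66 118 134 133 133 133]
 [134 134 134 134 134 117  88  70  66  73  93 124 133 132 133 132 133]
 [133 133 133 134 134 134 134 132 131 133 134 134 133 134 133 133 133]
 [134 133 134 135 135 134 134 133 134 133 134 133 133 134 134 133 133]]
```

Emit:
play_rows(
  commands=[
    [[0, 0, 0, 4, -1, 0, 8.7], [0, 0, 0, 8, -2, 0, 8.7], [0, 0, 0, 12, -3.5, 0, 8.7], [0, 0, 0, 16, -5, 0, 8.7], [0, 0, 0, 19.8, -5.7, 0, 8.7], [0, 0, 0, 19.8, -5.7, 0, 8.7], [0, 0, 0, 19.8, -5.7, 0, 8.7], [0, 0, 0, 19.8, -5.7, 0, 8.7]],
  ],
)

```text
clock: 4.37
tool_pos: [0.5784, 0.0602, 0.2268]
orientation: [-180.0, 0.0, -90.1]
force: [0.3, -0.5, 0.8]
opening: 0.087
gripper_force: 0.0
```

```bash
python3 w.py wpun punch square_punch; python3 - <<'E'
import cv2,numpy as np
a=cv2.imread('pics/wpun.png'); b=cv2.imread('pics/wblk.png')[180:300,240:400]
cv2.imwrite('pics/c2.png',np.vstack([cv2.resize(a[:330],(580,300)),np.pad(cv2.resize(b,(400,300),interpolation=2),((0,0),(0,180),(0,0)))]))
E
```

```text
[0.5784 0.0602 0.2268] [-179.9792    0.0179  -90.1279] 4.3667 [ 0.3164 -0.4865  0.8038]
punch [295.5 212.5  44.1  64. ] 0.84
punch [262.2 298.6  44.3  76.1] 0.71
punch [422.9 232.2  67.5  59.1] 0.65
punch [163.6 104.7  65.7  48.6] 0.56
punch [330.9  33.5  59.   70.3] 0.54
square_punch [331.2  33.8  60.8  69. ] 0.73
```

View pics/c2.png

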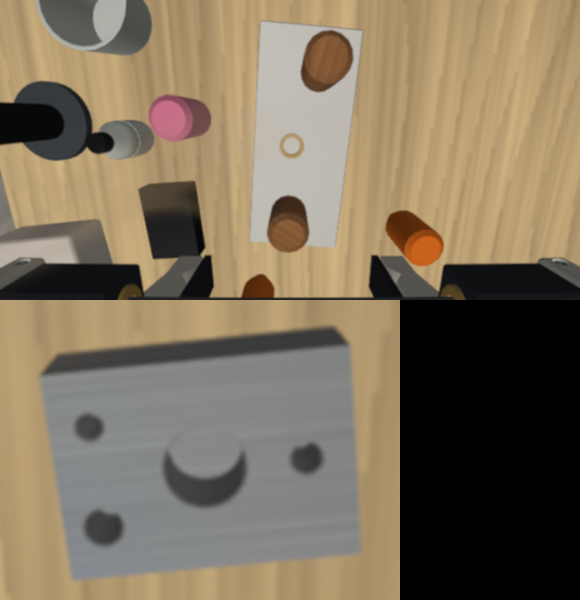

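The wrist view shows the chamfered punch's top disc at about (317.5,255) in full-picture pixels. The bore mouth is at about (321.8,246.6).

```bash
python3 - <<'E'
from h import *
import pickle
np.set_printoptions(precision=4,suppress=True)
p,o=pickle.load(open('wblk.pkl','rb')); print('bore',pix2w(p,(321.8,246.6),.045,o))
# fit bore: model projection of circle vs side/bottom edges of dark region
t=np.linspace(0,2*np.pi,200)
g=cv2.cvtColor(p['color'],cv2.COLOR_RGB2GRAY); x0,y0=290,225
m=(g[y0:275,x0:352]<105).astype(np.uint8); cs,_=cv2.findContours(m,0,1); k=max(cs,key=cv2.contourArea).reshape(-1,2)+[x0,y0]
print('dark bbox',k.min(0),k.max(0))
from scipy.optimize import least_squares
def f(v):
    q=w2pix(p,np.c_[v[0]+.017*np.cos(t),v[1]+.017*np.sin(t),0*t+.045],o); return [q[:,0].min()-k[:,0].min(),q[:,0].max()-k[:,0].max(),q[:,1].max()-k[:,1].max()]
print('fit',least_squares(f,[.52,.294],x_scale=.01,diff_step=1e-3))if 0 else print('fit',(lambda r:(r.x,r.fun))(least_squares(f,[.52,.294],diff_step=1e-3)))
p,o=pickle.load(open('wpun.pkl','rb')); 
c=p['color'].astype(int); sat=c[...,0]-c[...,2]
x0,y0=285,205; cc=p['color'][y0:285,x0:352]; hsv=cv2.cvtColor(cc,cv2.COLOR_RGB2HSV); m=((hsv[...,1]>60)&(hsv[...,2]<150)).astype(np.uint8)
cs,_=cv2.findContours(m,0,1); k=cv2.convexHull(max(cs,key=cv2.contourArea)).reshape(-1,2)+[x0,y0]; print('punch bbox',k.min(0),k.max(0))
hs=np.r_[.040*np.ones(200),.107*np.ones(200),.112*np.ones(200),.012*np.ones(200)];rs=np.r_[.02*np.ones(400),.016*np.ones(200),.009*np.ones(200)];tt=np.r_[t,t,t,t]
def f(v):
    q=w2pix(p,np.c_[v[0]+rs*np.cos(tt),v[1]+rs*np.sin(tt),hs],o); return np.r_[q.min(0)-k.min(0),q.max(0)-k.max(0)]
r=least_squares(f,[.578,.083],diff_step=1e-3); print('punch',r.x,r.fun)
s,_=snap('scene','s3');d,_=snap('side','d3')
for q in(s,d):
  for X in([*r.x,.107],[*r.x,.012],[.5203,.2944,.045]): print(w2pix(q,X))
E
```

```text
bore [[0.5201 0.2947 0.045 ]]
dark bbox [305 241] [338 262]
fit (array([0.5204, 0.2947]), array([-0.0025,  0.0025,  0.0001]))
punch bbox [295 216] [340 277]
punch [0.5817 0.0833] [-0.9775 -1.0562  0.9771  1.0003]
[[352.4112 218.8865]]
[[349.3736 251.0966]]
[[444.7004 221.1654]]
[[305.4038 179.9127]]
[[306.7934 215.8276]]
[[244.7773 153.9368]]
```

Emit:
play_rows(
  commands=[
    [[0, 0, 0.12, -2.3, -0.3, 0, 8.7], [0, 0, 0.24, -2.3, -0.3, 0, 8.7], [0, 0, 0.36, -2.3, -0.3, 0, 8.7], [0, 0, 0.48, -2.3, -0.3, 0, 8.7], [0, 0, 0.6, -2.3, -0.3, 0, 8.7], [0, 0, 0.72, -2.3, -0.3, 0, 8.7], [0, 0, 0.84, -2.3, -0.3, 0, 8.7], [0, 0, 0.96, -2.3, -0.3, 0, 8.7]],
  ],
)

```text
clock: 5.28
tool_pos: [0.5813, 0.0852, 0.2266]
orientation: [-180.0, 0.0, -145.3]
force: [0.1, -0.1, 0.4]
opening: 0.0874
gripper_force: 0.0
```

Emit:
play_rows(
  commands=[
    [[0, 0, 0.12, 0, 0, 1, 8.7], [0, 0, 0.24, 0, 0, 2, 8.7], [0, 0, 0.36, 0, 0, 3, 8.7], [0, 0, 0.48, 0, 0, 4, 8.7], [0, 0, 0.551, 0, 0, 5, 8.7], [0, 0, 0.551, 0, 0, 5, 8.7], [0, 0, 0.551, 0, 0, 5, 8.7]],
  ],
)

```text
clock: 5.87
tool_pos: [0.5812, 0.0847, 0.1763]
orientation: [-180.0, -0.1, -176.4]
force: [0.6, -0.5, 0.4]
opening: 0.0868
gripper_force: 0.0
```

```bash
cat > go.py <<'E'
from h import *
import sys
np.set_printoptions(precision=4,suppress=True)
o=ctrl.get_obs(); R=Ro.from_euler('xyz',o['orientation'],degrees=True).as_matrix()
print(o['tool_pos'],o['orientation'],o['force'],o['opening'],o['clock'],o['joint_pos'])
if len(sys.argv)>3:print('cm tool',100*R.T@(np.array(list(map(float,sys.argv[1:4])))-o['tool_pos']))
E
python3 go.py .581 .0833 .067; python3 w.py wp2 punch
```

```text
[0.5812 0.0847 0.1763] [-179.9695   -0.0537 -176.3562] [ 0.5955 -0.4599  0.4475] 0.08675337157724362 5.8667 [  27.3606   14.5512  -14.733     0.0073  -60.7772 -113.7204]
cm tool [ 0.0167 -0.1369 10.9318]
[0.5812 0.0847 0.1763] [-179.9695   -0.0537 -176.3562] 5.8667 [ 0.5955 -0.4599  0.4475]
punch [409.9 248.5  71.7  61.8] 0.96
punch [424.4  38.9  85.2  67.3] 0.91
punch [333.    5.   65.   83.6] 0.73
punch [291.6 203.6  53.6  73.7] 0.71
```

View pics/wp2.png

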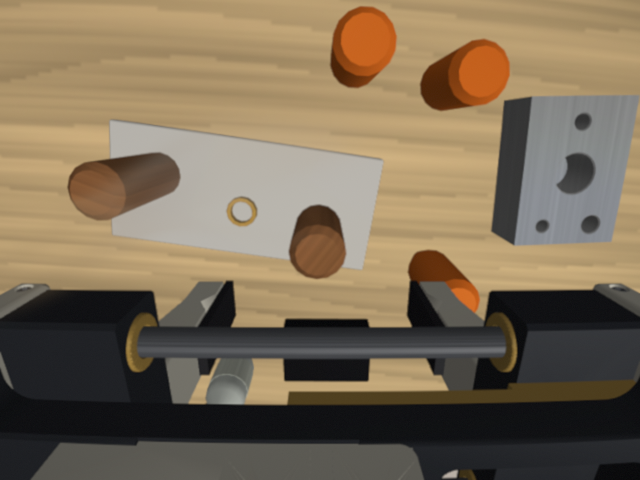

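Punch top disc is at (318,250) in the wrist view, centred between the open fingers. The orange look-alike at (460,290) is clear of them. Fine measurement next.

```bash
python3 - <<'E'
from h import *
import pickle
from scipy.optimize import least_squares
np.set_printoptions(precision=4,suppress=True)
p,o=pickle.load(open('wp2.pkl','rb')); t=np.linspace(0,2*np.pi,200)
x0,y0=282,195; cc=p['color'][y0:285,x0:352]; hsv=cv2.cvtColor(cc,cv2.COLOR_RGB2HSV); m=((hsv[...,1]>60)&(hsv[...,2]<150)).astype(np.uint8)
cs,_=cv2.findContours(m,0,1); k=cv2.convexHull(max(cs,key=cv2.contourArea)).reshape(-1,2)+[x0,y0]; print('punch bbox',k.min(0),k.max(0))
hs=np.repeat([.040,.107,.112,.012],200);rs=np.repeat([.02,.02,.016,.009],200);tt=np.r_[t,t,t,t]
def f(v):
    q=w2pix(p,np.c_[v[0]+rs*np.cos(tt),v[1]+rs*np.sin(tt),hs],o); return np.r_[q.min(0)-k.min(0),q.max(0)-k.max(0)]
r=least_squares(f,[.578,.083],diff_step=1e-3); print('punch',r.x,r.fun)
print('bore check',pix2w(p,(576,173),.045,o))
E
python3 go.py .581 .0833 .067
```

```text
punch bbox [289 205] [345 278]
punch [0.5825 0.0821] [-0.7683 -0.795   0.7683  0.7458]
bore check [[0.5201 0.2969 0.045 ]]
[0.5818 0.0847 0.1773] [ 179.9972    0.0483 -176.3814] [-0.481  -0.5399  1.0123] 0.08708667220924805 5.9667 [  27.3335   14.5003  -14.6727    0.0194  -60.7816 -113.7243]
cm tool [ 0.1005 -0.1351 11.0271]
```

Emit:
play_rows(
  commands=[
    [[0, 0, 0, 0, -0.2, 3, 8.7], [0, 0, 0, 0, -0.2, 6, 8.7], [0, 0, 0, 0, -0.2, 8.5, 8.7], [0, 0, 0, 0, -0.2, 10, 8.7], [0, 0, 0, 0, -0.2, 11, 8.7], [0, 0, 0, 0, -0.2, 11, 8.7], [0, 0, 0, 0, -0.2, 11, 7.0]],
  ],
)

```text
clock: 6.55
tool_pos: [0.5821, 0.0824, 0.0672]
orientation: [-180.0, 0.0, -176.5]
force: [0.4, -0.6, -0.3]
opening: 0.084
gripper_force: 0.0
```

Emit:
play_rows(
  commands=[
    [[0, 0, 0, 0, 0, 0, 5.5], [0, 0, 0, 0, 0, 0, 4.5], [0, 0, 0, 0, 0, 0, 3.5], [0, 0, 0, 0, 0, 0, 3.0], [0, 0, 0, 0, 0, 0, 3.0], [0, 0, 0, 0, 0, 0, 3.0]],
  ],
)

```text
clock: 7.05
tool_pos: [0.5817, 0.0821, 0.0669]
orientation: [180.0, 0.0, -176.6]
force: [-0.1, 0.1, 0.3]
opening: 0.0455
gripper_force: 0.0
```

Emit:
play_rows(
  commands=[
    [[0, 0, 0, 0, 0, 0, 3.0], [0, 0, 0, 0, 0, 0, 3.0], [0, 0, 0, 0, 0, 0, 3.0], [0, 0, 0, 0, 0, 0, 3.0]],
  ],
)

```text
clock: 7.38
tool_pos: [0.5817, 0.0821, 0.0667]
orientation: [-180.0, 0.0, -176.6]
force: [-0.0, -0.4, 1.9]
opening: 0.0392
gripper_force: 30.0
```

Emit:
play_rows(
  commands=[
    [[0, 0, 0, 0, 0, -1, 3.0], [0, 0, 0, 0, 0, -3, 3.0], [0, 0, 0, 0, 0, -6, 3.0], [0, 0, 0, 0, 0, -9, 3.0], [0, 0, 0, 0, 0, -12, 3.0], [0, 0, 0, 0, 0, -14, 3.0], [0, 0, 0, 0, 0, -14, 3.0], [0, 0, 0, 0, 0, -14, 3.0]],
  ],
)

```text
clock: 8.05
tool_pos: [0.5819, 0.0825, 0.2082]
orientation: [179.9, 0.1, -176.6]
force: [0.1, 0.5, -2.7]
opening: 0.0397
gripper_force: 30.0
```

```bash
python3 go.py .5203 .2945 .207
```

```text
[0.5819 0.0825 0.2082] [ 179.9185    0.1424 -176.5808] [ 0.0616  0.468  -2.7441] 0.039706305234580214 8.05 [  27.1014   13.0307  -12.3387   -0.0194  -64.4674 -113.6737]
cm tool [ 4.8856 21.5327  0.1364]
```

Emit:
play_rows(
  commands=[
    [[0, 0, 0, 0.6, 2.8, 0, 3.0], [0, 0, 0, 1.4, 6.3, 0, 3.0], [0, 0, 0, 2.2, 9.8, 0, 3.0], [0, 0, 0, 3.0, 13.3, 0, 3.0], [0, 0, 0, 3.8, 16.8, 0, 3.0], [0, 0, 0, 4.5, 19.8, 0, 3.0], [0, 0, 0, 4.9, 21.5, 0, 3.0], [0, 0, 0, 4.9, 21.5, 0, 3.0]],
  ],
)

```text
clock: 8.72
tool_pos: [0.5181, 0.2966, 0.2047]
orientation: [-179.9, -0.1, -176.4]
force: [1.2, -0.5, -1.7]
opening: 0.0396
gripper_force: 30.0
```

Emit:
play_rows(
  commands=[
    [[0, 0, 0, 0, 0, 2, 3.0], [0, 0, 0, 0, 0, 5, 3.0], [0, 0, 0, 0, 0, 7.5, 3.0], [0, 0, 0, 0, 0, 9, 3.0], [0, 0, 0, 0, 0, 9, 3.0], [0, 0, 0, 0, 0, 9, 3.0]],
  ],
)

```text
clock: 9.22
tool_pos: [0.5192, 0.2927, 0.1153]
orientation: [-179.9, -0.1, -176.6]
force: [0.3, -0.3, -1.2]
opening: 0.0394
gripper_force: 30.0
```

```bash
python3 go.py .5203 .2945 .080; python3 - <<'E'
from h import *
s,o=snap('scene','s4');d,_=snap('side','d4');w,_=snap('wrist','w4')
a=cv2.resize(s['color'][150:280,380:520],(400,371),interpolation=2);b=cv2.resize(d['color'][80:200,180:310],(400,369),interpolation=2)
im=np.hstack([a[:369],b]);w2=cv2.resize(w['color'][150:480,200:440],(167,229))
cv2.imwrite('pics/c4.png',np.vstack([im,np.pad(w2,((0,0),(0,800-167),(0,0)))])[:,:,::-1])
E
```

```text
[0.5192 0.2927 0.1153] [-179.8528   -0.1469 -176.5906] [ 0.2855 -0.3216 -1.1592] 0.03944666112489823 9.2167 [  48.1831   18.6901  -17.7529    0.0013  -53.7649 -134.7743]
cm tool [-0.126   0.1809  3.5243]
```

View pics/c4.png

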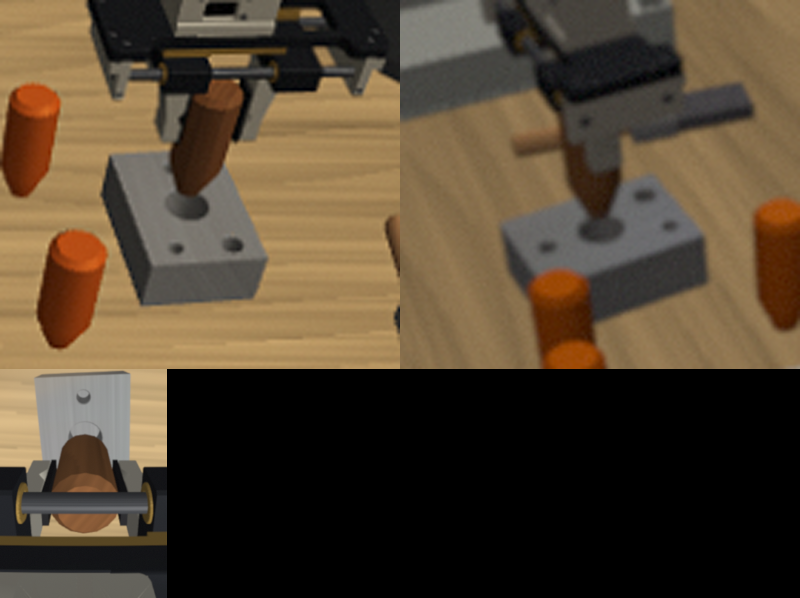

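Upright and just above the bore. Correcting the small offset and lowering.

Emit:
play_rows(
  commands=[
    [[0, 0, 0, -0.1, 0.2, 0, 3.0], [0, 0, 0, -0.1, 0.2, 0.8, 3.0], [0, 0, 0, -0.1, 0.2, 1.6, 3.0], [0, 0, 0, -0.1, 0.2, 2.2, 3.0], [0, 0, 0, -0.1, 0.2, 2.6, 3.0], [0, 0, 0, -0.1, 0.2, 2.6, 3.0]],
  ],
)

```text
clock: 9.87
tool_pos: [0.52, 0.2953, 0.0891]
orientation: [-179.9, -0.1, -176.6]
force: [-0.0, 0.8, -2.9]
opening: 0.0396
gripper_force: 30.0
```

```bash
python3 go.py .5203 .2945 .080
```

```text
[0.52   0.2953 0.0891] [-179.914    -0.107  -176.5848] [-0.0226  0.76   -2.8512] 0.03959134517324039 9.8667 [  48.2839   20.438   -19.1423   -0.0188  -50.5562 -134.8567]
cm tool [-0.0237 -0.0758  0.9055]
```

Emit:
play_rows(
  commands=[
    [[0, 0, 0, 0, -0.05, 0.2, 3.0], [0, 0, 0, 0, -0.05, 0.4, 3.0], [0, 0, 0, 0, -0.05, 0.5, 3.0], [0, 0, 0, 0, -0.05, 0.5, 3.0]],
  ],
)

```text
clock: 10.2
tool_pos: [0.5207, 0.2953, 0.0854]
orientation: [-180.0, -0.0, -176.6]
force: [-0.2, 0.2, -1.4]
opening: 0.0397
gripper_force: 30.0
```

Emit:
play_rows(
  commands=[
    [[0, 0, 0, 0, 0, 0.1, 3.0], [0, 0, 0, 0, 0, 0.2, 3.0], [0, 0, 0, 0, 0, 0.2, 3.0]],
  ],
)

```text
clock: 10.45
tool_pos: [0.5207, 0.2954, 0.0835]
orientation: [-180.0, -0.0, -176.6]
force: [-0.3, -0.1, -1.7]
opening: 0.0398
gripper_force: 30.0
```

Emit:
play_rows(
  commands=[
    [[0, 0, 0, 0, 0, 0.1, 3.0], [0, 0, 0, 0, 0, 0.2, 3.0], [0, 0, 0, 0, 0, 0.2, 3.0]],
  ],
)

```text
clock: 10.7
tool_pos: [0.5206, 0.2953, 0.0813]
orientation: [-180.0, -0.0, -176.6]
force: [-0.8, 0.4, -1.1]
opening: 0.0396
gripper_force: 30.0
```

Emit:
play_rows(
  commands=[
    [[0, 0, 0, 0, 0, 0.1, 3.0], [0, 0, 0, 0, 0, 0.1, 3.0]],
  ],
)

```text
clock: 10.87
tool_pos: [0.5206, 0.2951, 0.0805]
orientation: [-180.0, -0.0, -176.6]
force: [-1.6, -0.1, 0.4]
opening: 0.0394
gripper_force: 30.0
```

Emit:
play_rows(
  commands=[
    [[0, 0, 0, 0, 0, 0.1, 3.0], [0, 0, 0, 0, 0, 0.1, 3.0]],
  ],
)

```text
clock: 11.03
tool_pos: [0.5206, 0.295, 0.0796]
orientation: [-180.0, -0.0, -176.6]
force: [-1.3, -2.9, 3.4]
opening: 0.0394
gripper_force: 30.0
```

Emit:
play_rows(
  commands=[
    [[0, 0, 0, 0, -0.05, 0.05, 3.0], [0, 0, 0, 0, -0.05, 0.1, 3.0], [0, 0, 0, 0, -0.05, 0.1, 3.0]],
  ],
)

```text
clock: 11.28
tool_pos: [0.5205, 0.2947, 0.0788]
orientation: [-180.0, -0.0, -176.6]
force: [-2.5, -2.0, 4.7]
opening: 0.0395
gripper_force: 30.0
```

```bash
python3 go.py .5203 .2945 .080
```

```text
[0.5205 0.2947 0.0788] [-179.9851   -0.0163 -176.5701] [-2.5427 -2.0489  4.6827] 0.0394593887893516 11.2833 [  48.216    21.06    -19.8135   -0.0012  -49.1486 -134.7854]
cm tool [ 0.0256 -0.0172 -0.1204]
```

Emit:
play_rows(
  commands=[
    [[0, 0, 0, 0.05, -0.05, 0, 3.0], [0, 0, 0, 0.08, -0.05, 0.05, 3.0], [0, 0, 0, 0.08, -0.05, 0.1, 3.0], [0, 0, 0, 0.08, -0.05, 0.1, 3.0]],
  ],
)

```text
clock: 11.62
tool_pos: [0.5204, 0.2946, 0.0784]
orientation: [180.0, 0.1, -176.5]
force: [-3.4, -2.6, 8.3]
opening: 0.0395
gripper_force: 30.0
```

Emit:
play_rows(
  commands=[
    [[0, 0, 0, 0, 0, 0.05, 3.0], [0, 0, 0, 0, 0, 0.1, 3.0], [0, 0, 0, 0, 0, 0.1, 3.0]],
  ],
)

```text
clock: 11.87
tool_pos: [0.5205, 0.2946, 0.0781]
orientation: [180.0, 0.1, -176.5]
force: [-4.7, -3.8, 14.6]
opening: 0.0398
gripper_force: 30.0
```

Seated: about 15 N upward, with no further descent. Lifting out straight.

Emit:
play_rows(
  commands=[
    [[0, 0, 0, -0.05, 0, -0.5, 3.0], [0, 0, 0, -0.05, 0, -1.5, 3.0], [0, 0, 0, -0.05, 0, -3, 3.0], [0, 0, 0, -0.05, 0, -6, 3.0], [0, 0, 0, -0.05, 0, -9.5, 3.0], [0, 0, 0, -0.05, 0, -12.5, 3.0], [0, 0, 0, -0.05, 0, -14, 3.0], [0, 0, 0, -0.05, 0, -14, 3.0]],
  ],
)

```text
clock: 12.53
tool_pos: [0.5224, 0.296, 0.2216]
orientation: [179.7, 0.4, -176.5]
force: [-0.3, 0.4, -1.2]
opening: 0.0394
gripper_force: 30.0
```

```bash
python3 go.py .4766 -.3276 .22; python3 - <<'E'
from h import *
s,o=snap('scene','s5');d,_=snap('side','d5');w,_=snap('wrist','w5')
a=cv2.resize(s['color'][130:260,380:520],(400,371),interpolation=2);b=cv2.resize(d['color'][50:180,180:320],(400,371),interpolation=2)
w2=cv2.resize(w['color'][200:440,180:460],(264,226))
cv2.imwrite('pics/c5.png',np.vstack([np.hstack([a,b]),np.pad(w2,((0,0),(0,800-264),(0,0)))])[:,:,::-1])
E
```

```text
[0.5224 0.296  0.2216] [ 179.7223    0.3699 -176.5446] [-0.327   0.4408 -1.2216] 0.03938484843078904 12.5333 [  48.2016   13.4911   -9.9392    0.069   -66.1115 -134.773 ]
cm tool [  8.3342 -61.9653  -0.1901]
```

View pics/c5.png

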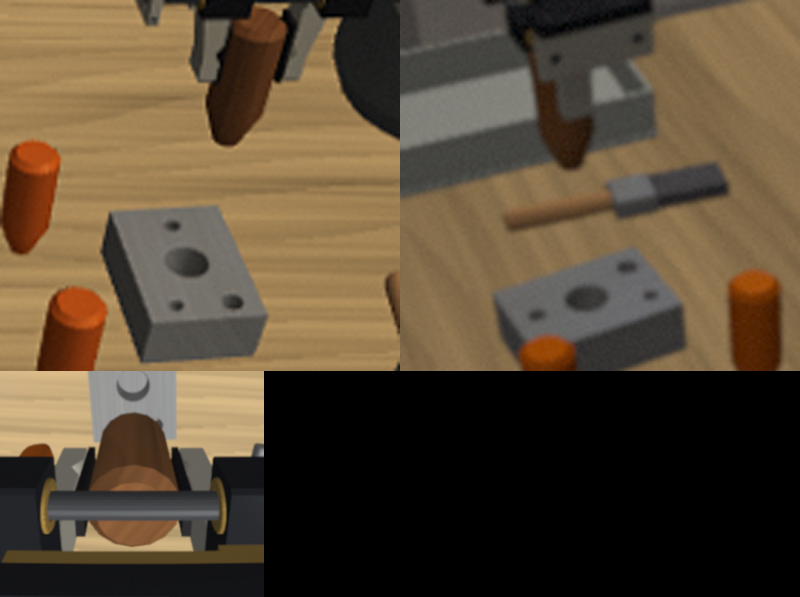

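Still held upright, and the bore is clear. Moving to the rack.

Emit:
play_rows(
  commands=[
    [[0, 0, 0, 0.4, -3, 0, 3.0], [0, 0, 0, 0.95, -7, 0, 3.0], [0, 0, 0, 1.5, -11, 0, 3.0], [0, 0, 0, 2.0, -15, 0, 3.0], [0, 0, 0, 2.55, -19, 0, 3.0], [0, 0, 0, 3.1, -23, 0, 3.0], [0, 0, 0, 3.6, -27, 0, 3.0], [0, 0, 0, 4.15, -31, 0, 3.0]],
  ],
)

```text
clock: 13.35
tool_pos: [0.4963, -0.0194, 0.2152]
orientation: [-180.0, -0.1, -176.6]
force: [0.4, -0.0, -0.9]
opening: 0.0397
gripper_force: 30.0
```

Emit:
play_rows(
  commands=[
    [[0, 0, 0, 0.55, -4, 0, 3.0], [0, 0, 0, 1.1, -8, 0, 3.0], [0, 0, 0, 1.6, -12, 0, 3.0], [0, 0, 0, 2.15, -16, 0, 3.0], [0, 0, 0, 2.7, -20, 0, 3.0], [0, 0, 0, 3.2, -24, 0, 3.0], [0, 0, 0, 3.8, -28, 0, 3.0], [0, 0, 0, 4.1, -30, 0, 3.0]],
  ],
)

```text
clock: 14.02
tool_pos: [0.4731, -0.3228, 0.2145]
orientation: [180.0, -0.2, -176.7]
force: [1.0, -0.4, -0.6]
opening: 0.0395
gripper_force: 30.0
```

Emit:
play_rows(
  commands=[
    [[0, 0, 0, 0.05, -0.8, 1, 3.0], [0, 0, 0, 0.05, -0.8, 3, 3.0], [0, 0, 0, 0.05, -0.8, 4, 3.0], [0, 0, 0, 0.05, -0.8, 4, 3.0], [0, 0, 0, 0.05, -0.8, 4, 3.0]],
  ],
)

```text
clock: 14.43
tool_pos: [0.4741, -0.3266, 0.1754]
orientation: [180.0, -0.2, -176.5]
force: [0.5, -0.4, -1.1]
opening: 0.0394
gripper_force: 30.0
```

```bash
python3 go.py .4766 -.3276 .062; python3 - <<'E'
from h import *
np.set_printoptions(precision=4,suppress=True)
s,o=snap('scene','s6');d,o=snap('side','d6')
def tri(a,b):
    A=[];B=[]
    for p,uv in((s,a),(d,b)):
        c,R=cam(p); r=pix2w(p,uv,0.)[0]-c; r/=np.linalg.norm(r); P=np.eye(3)-np.outer(r,r); A.append(P);B.append(P@c)
    return np.linalg.solve(sum(A),sum(B))
print('foot before',tri((446.5,217.9),(244.7,151.2)),'tcp .5192 .2927 .1153')
print('foot after',tri((459.8,180),(239.9,108.5)),'tcp .5224 .296 .2216')
for f in ctrl.find_in(d,'punch'): print(np.round(f['bbox'],1),f['conf'])
E
```

```text
[ 0.4741 -0.3266  0.1754] [ 179.9505   -0.1514 -176.52  ] [ 0.471  -0.3802 -1.1058] 0.03944997985585322 14.4333 [-15.1053  13.5951 -16.1612   0.0015 -60.4031 -71.4155]
cm tool [-0.2743 -0.1207 11.3411]
foot before [0.5204 0.2956 0.0533] tcp .5192 .2927 .1153
foot after [0.5229 0.2997 0.161 ] tcp .5224 .296 .2216
[223.9 190.7  25.1  47.9] 0.9
[333.  316.7  21.7  52.3] 0.74
[222.5 167.7  21.9  26.9] 0.72
[291.4 146.5  17.   40. ] 0.6
```

Emit:
play_rows(
  commands=[
    [[0, 0, 0, -0.25, -0.1, 0, 3.0], [0, 0, 0, -0.25, -0.1, 2, 3.0], [0, 0, 0, -0.25, -0.1, 5, 3.0], [0, 0, 0, -0.25, -0.1, 7.5, 3.0], [0, 0, 0, -0.25, -0.1, 9.2, 3.0], [0, 0, 0, -0.25, -0.1, 10.2, 3.0], [0, 0, 0, -0.25, -0.1, 10.2, 3.0]],
  ],
)

```text
clock: 15.17
tool_pos: [0.4764, -0.3278, 0.0729]
orientation: [179.9, -0.2, -176.6]
force: [0.6, -0.1, -1.0]
opening: 0.0397
gripper_force: 30.0
```

```bash
python3 go.py .4766 -.3276 .062
```

```text
[ 0.4764 -0.3278  0.0729] [ 179.9345   -0.1509 -176.5697] [ 0.6478 -0.0731 -0.9624] 0.03967227940832469 15.1667 [-15.1728  19.9287 -22.5973  -0.0188 -47.6378 -71.3843]
cm tool [-0.0245  0.0199  1.0929]
```

Emit:
play_rows(
  commands=[
    [[0, 0, 0, 0, 0, 0.2, 3.0], [0, 0, 0, 0, 0, 0.4, 3.0], [0, 0, 0, 0, 0, 0.6, 3.0], [0, 0, 0, 0, 0, 0.8, 3.0], [0, 0, 0, 0, 0, 0.8, 3.0]],
  ],
)

```text
clock: 15.58
tool_pos: [0.4773, -0.3283, 0.0668]
orientation: [-180.0, 0.0, -176.6]
force: [-0.3, 0.6, -1.4]
opening: 0.0399
gripper_force: 30.0
```

Emit:
play_rows(
  commands=[
    [[0, 0, 0, 0, 0, 0.1, 3.0], [0, 0, 0, 0, 0, 0.2, 3.0], [0, 0, 0, 0, 0, 0.2, 3.0]],
  ],
)

```text
clock: 15.83
tool_pos: [0.4771, -0.3283, 0.0645]
orientation: [180.0, 0.0, -176.6]
force: [-0.3, -0.9, -0.9]
opening: 0.0396
gripper_force: 30.0
```

Emit:
play_rows(
  commands=[
    [[0, 0, 0, 0, 0, 0.1, 3.0], [0, 0, 0, 0, 0, 0.1, 3.0]],
  ],
)

```text
clock: 16.0
tool_pos: [0.4771, -0.3283, 0.0634]
orientation: [180.0, -0.0, -176.6]
force: [0.7, -0.6, -0.9]
opening: 0.0398
gripper_force: 30.0
```

Emit:
play_rows(
  commands=[
    [[0, 0, 0, 0, 0, 0.1, 3.0], [0, 0, 0, 0, 0, 0.2, 3.0], [0, 0, 0, 0, 0, 0.2, 3.0]],
  ],
)

```text
clock: 16.25
tool_pos: [0.4775, -0.3284, 0.0626]
orientation: [-180.0, 0.0, -176.5]
force: [-2.2, 3.0, 8.5]
opening: 0.0393
gripper_force: 30.0
```

Emit:
play_rows(
  commands=[
    [[0, 0, 0, 0, 0, 0.1, 3.0], [0, 0, 0, 0, 0, 0.1, 3.0]],
  ],
)

```text
clock: 16.42
tool_pos: [0.4777, -0.3285, 0.0626]
orientation: [-179.9, 0.1, -176.5]
force: [-3.6, 5.0, 15.8]
opening: 0.0395
gripper_force: 30.0
```

Emit:
play_rows(
  commands=[
    [[0, 0, 0, 0, 0, 0.1, 3.0], [0, 0, 0, 0, 0, 0.1, 3.0]],
  ],
)

```text
clock: 16.58
tool_pos: [0.478, -0.3287, 0.0625]
orientation: [-179.9, 0.1, -176.5]
force: [-4.7, 5.3, 22.3]
opening: 0.0393
gripper_force: 30.0
```

Foot on the pad: force rises at TCP 0.0626. Unloading, then letting go gently.

Emit:
play_rows(
  commands=[
    [[0, 0, 0, 0, 0, -0.15, 3.0], [0, 0, 0, 0, 0, -0.25, 3.0], [0, 0, 0, 0, 0, -0.25, 3.0]],
  ],
)

```text
clock: 16.83
tool_pos: [0.4775, -0.3284, 0.0626]
orientation: [-180.0, 0.1, -176.6]
force: [-1.3, 1.9, 5.9]
opening: 0.0395
gripper_force: 30.0
```

Emit:
play_rows(
  commands=[
    [[0, 0, 0, 0, 0, 0, 4.2], [0, 0, 0, 0, 0, 0, 4.5], [0, 0, 0, 0, 0, 0, 5.2], [0, 0, 0, 0, 0, 0, 6.2], [0, 0, 0, 0, 0, 0, 7.5], [0, 0, 0, 0, 0, 0, 8.5], [0, 0, 0, 0, 0, 0, 8.7], [0, 0, 0, 0, 0, 0, 8.7]],
  ],
)

```text
clock: 17.5
tool_pos: [0.4771, -0.3283, 0.062]
orientation: [-180.0, -0.0, -176.6]
force: [-0.6, 0.8, -0.2]
opening: 0.0793
gripper_force: 0.0
```

Emit:
play_rows(
  commands=[
    [[0, 0, 0, 0, 0, 0, 8.7], [0, 0, 0, 0, 0, 0, 8.7], [0, 0, 0, 0, 0, 0, 8.7], [0, 0, 0, 0, 0, 0, 8.7]],
  ],
)

```text
clock: 17.83
tool_pos: [0.4771, -0.3283, 0.0621]
orientation: [180.0, 0.0, -176.6]
force: [-0.4, 0.0, 0.8]
opening: 0.087
gripper_force: 0.0
```

Emit:
play_rows(
  commands=[
    [[0, 0, 0, 0, 0, -1, 8.7], [0, 0, 0, 0, 0, -3, 8.7], [0, 0, 0, 0, 0, -6, 8.7], [0, 0, 0, 0, 0, -9, 8.7], [0, 0, 0, 0, 0, -12, 8.7], [0, 0, 0, 0, 0, -15, 8.7], [0, 0, 0, 0, 0, -16, 8.7], [0, 0, 0, 0, 0, -16, 8.7]],
  ],
)

```text
clock: 18.5
tool_pos: [0.4787, -0.3291, 0.2265]
orientation: [-179.8, 0.4, -176.5]
force: [0.5, 0.5, -0.6]
opening: 0.0869
gripper_force: 0.0
```

```bash
python3 go.py; python3 - <<'E'
from h import *
s,o=snap('scene','s7');d,_=snap('side','d7');w,_=snap('wrist','w7')
a=cv2.resize(s['color'][150:300,110:410],(600,300),interpolation=2);b=cv2.resize(d['color'][140:440,200:480],(280,300),interpolation=2);w2=cv2.resize(w['color'][0:330],(500,258))
im=np.zeros((600,800,3),np.uint8); im[:300,:600]=a; im[300:,:280]=b; im[300:558,290:790]=w2
cv2.imwrite('pics/c7.png',im[:,:,::-1])
E
```

```text
[ 0.4787 -0.3291  0.2265] [-179.8283    0.3506 -176.5493] [ 0.4917  0.532  -0.6146] 0.08686788340474824 18.5 [-15.1907  11.5048 -11.8668   0.0554 -66.2413 -71.3813]
```

View pics/c7.png

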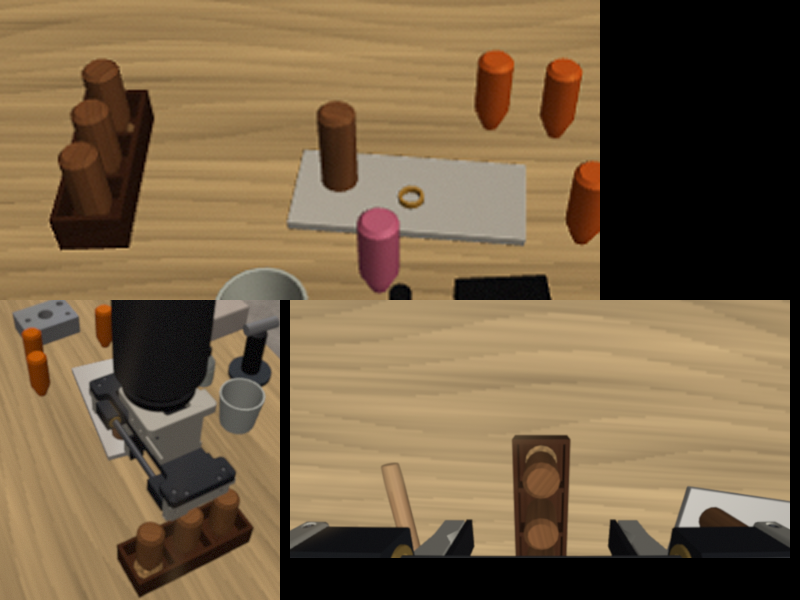

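The punch stands upright in the formerly empty pocket, in line with its neighbours (scene crop 103,95). The square punch (crop 338,145) and the look-alikes haven't moved, and the gripper is clear.

```bash
python3 -c "
from plant import ctrl
print(ctrl.close_job())"
```

```text
the job is handed in; nothing more can be done
None
```

The chamfered punch seated in the big bore (about 15 N felt) and now stands upright, released, on the cork pad of the empty pocket; the square-footed punch was left in place, and the job was handed in at about 19 s with no verdict returned.

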